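Invert an agar plate into the incubator tray

TASK

Agar plates go into the incubator upside down, and this square one is too wide to grip. Without gripping or lifting it, push it gently with the fingertips against the tray's low rim until it tips up on edge, flips over the rim and lands lid side down; then push it on if need be until it lies flat on the tray's floor, fully inside the rim, in the gap between the plates already there. Do not disturb those plates, the bottle or the marker.

Things in the scene. Friction and masses are not known exactly. Their poses are not given: they have to be found in the camera images.
- tray: stainless steel incubator tray, firmly fixed to the worktop, 146 (x) x 396 (y) mm. Origin: centre of its underside, on the worktop. Its floor is 2 mm thick, its rim all round is 8 mm high (from the worktop) and 3 mm thick. Its +x axis points from the rim that faces the agar plate to the opposite rim; y runs along that rim. Inside it measures 140 x 390 mm
- tray_near_rim (a point): middle of the top outer edge of the rim that faces the agar plate (tray frame x = -73 mm, z = 8 mm); the plate is flipped over this rim, along the tray's +x
- plate: the square agar plate to invert, 100 x 100 x 16 mm, about 70 g, rigid, lid taped on: clear lid 100 mm wide, 5 to 16 mm above the underside; base 95 mm wide, with amber agar. Starts lid up on the worktop before the tray's rim. Origin: centre of its underside; z points to the lid, x and y along its sides
- plate_center (a point): centre of the agar plate's volume, 8 mm above its underside. A fingertip holds the plate's edge by friction: pushing it against the rim while moving up raises that edge, and the far side climbs onto the rim
- done_plate: one like plate already lying upside down in the tray near one end, 16 mm high, loose. Origin: centre of its lower face, on the tray floor
- done_stack: two like plates stacked upside down in the tray near the other end, together 32 mm high, loose. Origin: centre of the lower face, on the tray floor. The gap between done_plate and done_stack is about 180 mm, at the middle of the tray; which of the two is at which end varies
- bottle_ethanol: white bottle with a red cap, 65 mm diameter, 150 mm high, standing on the worktop; leave alone. Origin: centre of its underside
- marker_blue: white marker pen with a blue band, 139 x 11 x 13 mm, lying on the worktop; leave alone. Origin: centre of its underside
There are look-alikes about, which are no part of the job. Leave any black or red look-alike of the plate alone.

How it is judged:
By the outcome, as a careful person would: the job done as asked, in the order asked, and still so for the second after the job is handed in, with the robot touching nothing.
It also fails if it takes over 53 s, if anything falls off the work surface, if the arm or the gripper's body presses on something with over 40 N, if the wrist force passes 120 N, or if a joint passes its speed limit or range.

ROBOT

A 7-joint arm with a two-finger parallel gripper is mounted at the origin on the work surface; the furniture and walls round the work are solid. World frame = base frame: x ahead of the robot, y to its left, z up, the work surface at z = 0. Lengths are in mm, angles in degrees, forces in N, time in s.
With the tool pointing down it reaches from about 400 to 875 mm from the base axis. Payload 19.3 kg.
Tool frame: the origin (TCP) lies midway between the tips of the shut fingers; the grasp point (between the pads) lies 19 mm behind it; z points along the fingers, x is the direction in which the jaws open and shut, and the axes are right-handed (so a half turn about z gives the same grasp; the last joint's range is limited). The gripper opens to 85 mm and grips with 20 to 120 N. Pads are 22 mm wide; open, the fingers measure 114 mm over their backs; the gripper's body (76 mm by 85 mm) begins 54 mm behind the grasp point. The pads swing forward as they close: fully open they stand 13 mm farther back than shut.
Start: joints at [-74.668, 29.874, -2.08, 91.645, 1.215, 58.505, -6.463], TCP at [207.151, 589.664, 231.291] pointing down, gripper open.
Joint ranges: [-166.77, 166.77], [-17.47, 122.26], [-85.68, 81.53], [9.62, 139.38], [-72.42, 252.41], [9.2, 110.78], [-144.41, 144.41]. Speed limits (degrees/s): [108.29, 108.29, 136.94, 136.94, 172.46, 172.46, 172.46].

INTERFACE

Orientations are given as [roll, pitch, yaw] about the fixed x, y, z axes, in that order (R = Rz(yaw) Ry(pitch) Rx(roll)).
In Python, from rig import ctrl gives the robot as it stands. The module is installed in compiled form; this text tells all that it offers.
- The arm moves only by the tool step_arm, never from a script. Its argument "increments" is a list of rows, each an object of numbers: "wx", "wy", "wz": the turn, a rotation vector about the tool's x, y, z in degrees; "tx", "ty", "tz": the shift along the tool's x, y, z in mm; "jaw": the finger opening in mm, from 0 to 85.4. In form: [{"wx": .., "wy": .., "wz": .., "tx": .., "ty": .., "tz": .., "jaw": ..}, ...]. A call has 1 to 10 rows; each row is the pose to reach, as a shift and turn from the pose commanded when the call began, along the tool's axes at that moment; what a row does not reach only later rows make up. A row lasts 1/10 s, in which the tool goes at most 50 mm and 8.59 degrees, less where a joint would pass 70% of its speed; a pose out of reach is approached as far as the arm can. A call with a gripper value outside its range is refused whole. The fingers move at their own pace and stop on an object; "squeeze" is the grip in N (left out, the last holds). Time passes only in rows, so rows that repeat a pose let the fingers close. It gives the time, the measured TCP pose, the force and the opening at its end, in the units of the state.
- ctrl.get_state(): the state, without advancing time (a new reading comes with each control period).
- ctrl.read_camera(name): name is "scene" or "top"; returns a dict with "frame" (480x640x3 uint8, red, green, blue), "intrinsics" (3x3 intrinsics, pixels), "R" (3x3) and "t" (3): a world point X has camera coordinates R X + t. Camera axes: x right, y down, z forward; pixel columns grow to the right and rows downward; lengths in mm; the calibration is good to about 2 mm. A picture is of the moment at which its call begins. There is no depth.
- ctrl.close_job(): hands the job in, once; it reports no verdict.
The state is a dict: "time_s": time; "joint_pos": joint angles; "qvel": joint speeds; "effort": joint torques, N m; "tool_pos": TCP position; "orientation": TCP orientation; "wrist_force": force on the tool from outside, world axes, zero at the start; "ft_torque": the same for the moment, N m; "opening": opening from 0.0 (shut) to 1.0 (fully open).
Only numpy, scipy, OpenCV 4.12 (cv2) and the standard library are available. Lean on these libraries where they do the work, as an engineer would, in place of code of your own. Each camera call takes 0.05 s, during which the arm holds its last target.

## Working session

There is one attempt and no reset: what is moved stays moved. The work goes in short steps, Python scripts to look and compute and a tool call to move; the robot and the scene stay as the last step left them, time stands still between calls to the robot, and variables do not carry over. Pictures are saved under pics/ and viewed, and the job is handed in when it is done.

Besides the shell and the picture viewer there is one more tool, called after "Call:" as name(argument=value, ...) on one line, values as JSON. step_arm: Moves the arm, as the interface text tells. Its arguments: {"type":"object","properties":{"increments":{"type":"array"},"squeeze":{"type":"number"}},"required":["increments"]}

```bash
mkdir -p pics
cat > h.py <<'E'
from rig import ctrl
import cv2,numpy as np
def snap(n,f,crop=None,s=1):
    d=ctrl.read_camera(n); im=cv2.cvtColor(np.array(d["frame"]),cv2.COLOR_RGB2BGR)
    cv2.imwrite('pics/raw_'+f,im)
    np.savez('pics/cal_'+n,K=d["intrinsics"],R=d["R"],t=d["t"])
    if crop: x0,y0,x1,y1=crop; im=im[y0:y1,x0:x1]
    im=cv2.resize(im,None,fx=s,fy=s,interpolation=cv2.INTER_CUBIC); cv2.imwrite('pics/'+f,im)
def cal(n):
    c=np.load('pics/cal_'+n+'.npz'); return c['K'],c['R'],c['t']
def px2w(n,u,v,z):
    K,R,t=cal(n); d=R.T@np.linalg.inv(K)@np.array([u,v,1.]); c=-R.T@t
    return c+d*(z-c[2])/d[2]
def w2px(n,X):
    K,R,t=cal(n); p=K@(R@np.array(X,float)+t); return p[:2]/p[2]
E
python3 - <<'E'
from h import *
snap('scene','s0.png');snap('top','t0.png')
s=ctrl.get_state();print(s)
for n in('scene','top'):
    K,R,t=cal(n);print(n,-R.T@t,R[2])
E
```

```text
{'time_s': 0.1, 'joint_pos': array([-74.67060739,  29.90811524,  -2.08145632,  91.66780665,
         1.2160548 ,  58.50172349,  -6.46225773]), 'qvel': array([-0.09642576, -0.07237516,  0.03473815, -0.01536821,  0.01035808,
        0.05403297, -0.03776403]), 'effort': array([ 4.15181727e-03, -9.28476691e+01,  1.98450610e+00, -3.70531690e+01,
        1.81896222e-02,  5.49651289e-03,  5.96185373e-05]), 'tool_pos': array([207.04875475, 589.42727521, 230.77437501]), 'orientation': array([1.79995167e+02, 5.53400342e-02, 7.06492361e+01]), 'wrist_force': array([-0.56736773, -0.13518678,  0.55256954]), 'ft_torque': array([ 0.01529198, -0.00227281, -0.01652123]), 'opening': 0.9975204929602748}
scene [1558.02449131  633.20058762 1019.23535438] [-0.66338149 -0.42298488 -0.61725909]
top [ 406.50573551  -60.48028274 1280.07446118] [ 0.0853162   0.01070923 -0.99629637]
```

View pics/s0.png

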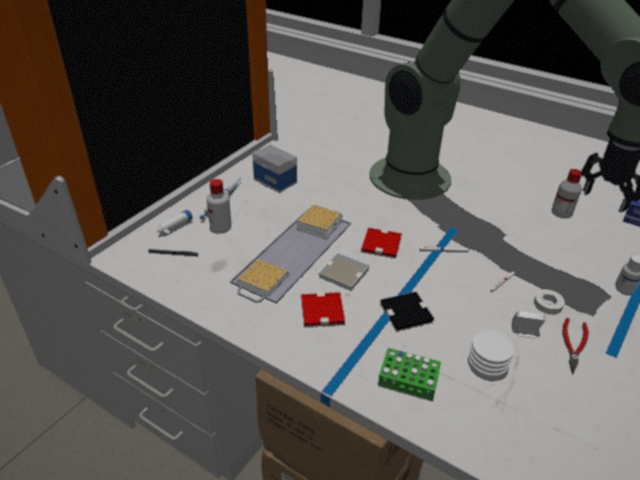

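View pics/t0.png

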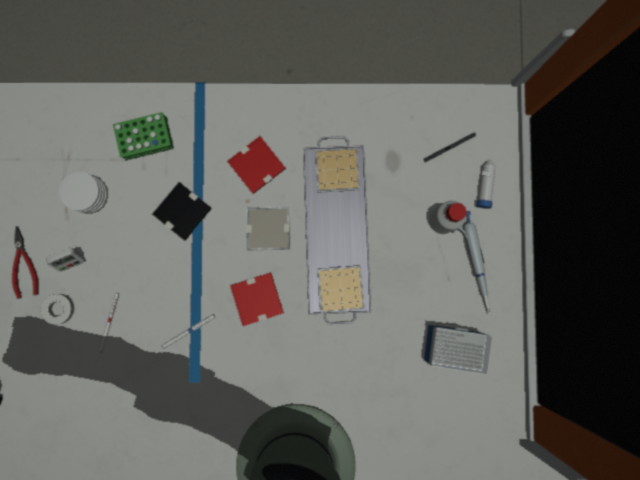

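Run:
```python
import cv2
im=cv2.imread('pics/raw_t0.png')[130:330,210:390]
cv2.imwrite('pics/t0c.png',cv2.resize(im,None,fx=3,fy=3,interpolation=cv2.INTER_CUBIC))
im=cv2.imread('pics/raw_s0.png')[190:340,220:420]
cv2.imwrite('pics/s0c.png',cv2.resize(im,None,fx=4,fy=4,interpolation=cv2.INTER_CUBIC))
```

```text
(no output)
```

View pics/t0c.png

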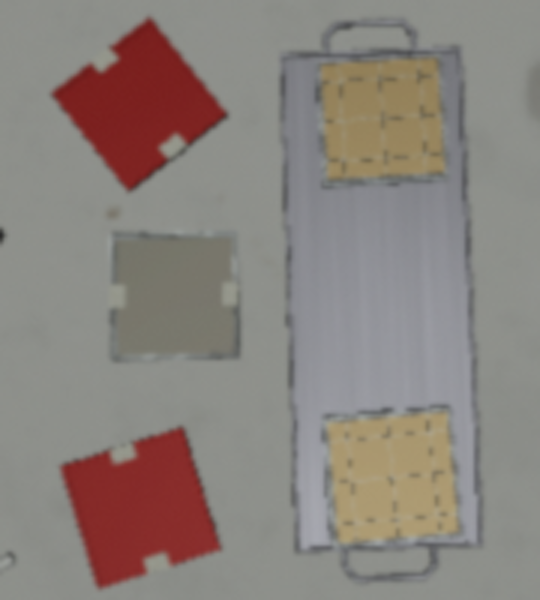

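View pics/s0c.png

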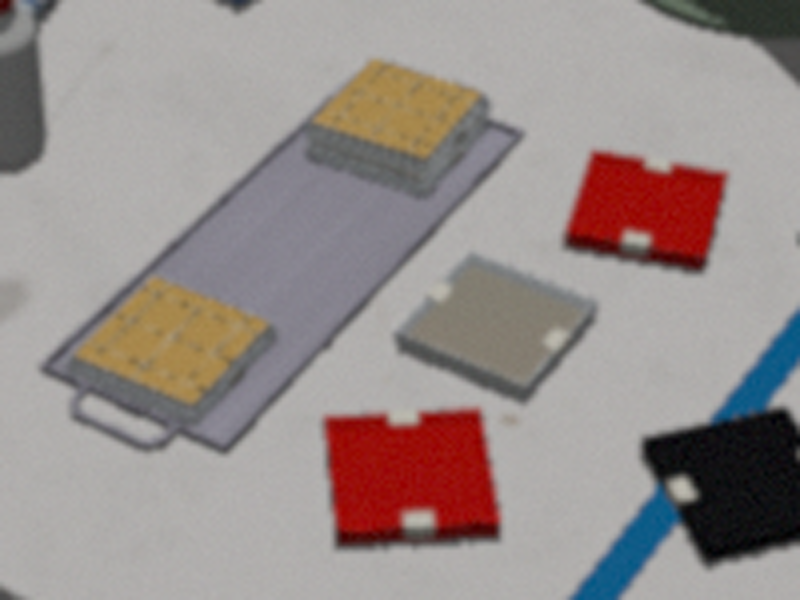

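Run:
```python
from h import *
def g(x,y,z): return px2w('top',(x+.5)/3-.5+210,(y+.5)/3-.5+130,z)
def rep(nm,P,z):
    W=np.array([g(*p,z)[:2] for p in P]);print(nm,W.round(1).tolist(),'c',W.mean(0).round(1),'sides',[round(float(np.linalg.norm(W[i]-W[i-1])),1) for i in range(4)],'ang',[round(float(np.degrees(np.arctan2(*(W[i]-W[i-1])[::-1]))),1) for i in range(4)])
rep('tray',[(281,52),(460,46),(481,545),(297,551)],8)
rep('plate',[(112,232),(238,234),(239,357),(111,359)],16)
rep('done',[(319,65),(441,58),(446,176),(324,185)],18)
rep('stack',[(324,416),(449,407),(461,533),(335,543)],34)
rep('red1',[(53,94),(151,18),(228,115),(130,190)],16)
rep('red2',[(61,465),(184,428),(220,549),(98,587)],16)
def gs(x,y,z): return px2w('scene',(x+.5)/4-.5+220,(y+.5)/4-.5+190,z)
for p in[(472,256),(596,305),(523,384),(399,336)]: print('scene plate',gs(*p,16).round(1))
for p in[(43,369),(225,450),(523,133)]: print('scene tray',gs(*p,8).round(1))
```

```text
tray [[739.5, -8.5], [744.9, -151.2], [350.3, -167.3], [344.7, -24.5]] c [544.9 -87.9] sides [395.1, 142.8, 394.9, 142.9] ang [2.3, -87.8, -177.7, 92.3]
plate [[592.8, 122.7], [591.7, 23.6], [494.9, 21.8], [492.8, 121.7]] c [543.   72.5] sides [100.0, 99.1, 96.8, 100.0] ang [0.6, -90.6, -178.9, 91.2]
done [[726.5, -39.1], [732.6, -135.4], [638.2, -139.4], [630.6, -43.7]] c [682.  -89.4] sides [96.1, 96.6, 94.4, 96.1] ang [2.7, -86.4, -177.6, 94.5]
stack [[448.7, -45.1], [456.2, -140.8], [360.4, -149.9], [352.2, -54.1]] c [404.4 -97.5] sides [96.9, 96.0, 96.2, 96.2] ang [5.3, -85.5, -174.5, 94.9]
red1 [[702.8, 171.5], [764.5, 94.8], [686.5, 32.6], [626.2, 109.1]] c [695. 102.] sides [98.8, 98.5, 99.7, 97.4] ang [39.2, -51.2, -141.4, 128.2]
red2 [[410.1, 159.1], [439.3, 63.9], [346.2, 34.8], [316.5, 128.6]] c [378.   96.6] sides [98.5, 99.6, 97.6, 98.4] ang [18.1, -72.9, -162.6, 107.6]
scene plate [498.9  23.2  16. ]
scene plate [495.5 118.8  16. ]
scene plate [590.2 118.4  16. ]
scene plate [596.6  27.3  16. ]
scene tray [ 747.1 -150.     8. ]
scene tray [740.5  -8.1   8. ]
scene tray [347.  -26.3   8. ]
```

```bash
cat >> h.py <<'E'
import json
from scipy.spatial.transform import Rotation as Ro
YAW=2.3
def Rt(lean,yaw=YAW): return (Ro.from_euler('z',yaw,degrees=True)*Ro.from_euler('x',180-lean,degrees=True))
# tool x along rim, y forward(+up with lean)
def inc(p0,R0,p1,R1):
    t=R0.inv().apply(np.array(p1)-np.array(p0)); w=np.degrees((R0.inv()*R1).as_rotvec())
    return t.round(1),w.round(2)
def apply(p0,R0,t,w):
    return np.array(p0)+R0.apply(t), R0*Ro.from_rotvec(w,degrees=True)
E
python3 - <<'E'
from h import *
R0=Ro.from_euler('xyz',[180,0,70.65],degrees=True); p0=[207.151,589.664,231.291]
print(Rt(25).as_matrix().round(2))
print(inc(p0,R0,[538,190,150],Rt(0)))
E
```

```text
[[ 1.    0.04  0.02]
 [ 0.04 -0.91 -0.42]
 [ 0.    0.42 -0.91]]
(array([-267.5,  444.6,   81.3]), array([ 0.  , -0.  , 68.35]))
```

Call:
step_arm(increments=[{"tx":-24,"ty":40,"tz":0,"wz":6,"jaw":0},{"tx":-48,"ty":80,"tz":0,"wz":13,"jaw":0},{"tx":-72,"ty":120,"tz":0,"wz":19,"jaw":0},{"tx":-96,"ty":160,"tz":0,"wz":26,"jaw":0},{"tx":-120,"ty":200,"tz":0,"wz":32,"jaw":0},{"tx":-146,"ty":242,"tz":0,"wz":39,"jaw":0},{"tx":-172,"ty":284,"tz":10,"wz":46,"jaw":0},{"tx":-198,"ty":328,"tz":20,"wz":53,"jaw":0},{"tx":-222,"ty":370,"tz":40,"wz":59,"jaw":0},{"tx":-244,"ty":408,"tz":60,"wz":64,"jaw":0}])

```text
validation failed for argument at $.in...
```

Call:
step_arm(increments=[{"wx":0,"wy":0,"wz":6,"tx":-24,"ty":40,"tz":0,"jaw":0},{"wx":0,"wy":0,"wz":13,"tx":-48,"ty":80,"tz":0,"jaw":0},{"wx":0,"wy":0,"wz":19,"tx":-72,"ty":120,"tz":0,"jaw":0},{"wx":0,"wy":0,"wz":26,"tx":-96,"ty":160,"tz":0,"jaw":0},{"wx":0,"wy":0,"wz":32,"tx":-120,"ty":200,"tz":0,"jaw":0},{"wx":0,"wy":0,"wz":39,"tx":-146,"ty":242,"tz":0,"jaw":0},{"wx":0,"wy":0,"wz":46,"tx":-172,"ty":284,"tz":10,"jaw":0},{"wx":0,"wy":0,"wz":53,"tx":-198,"ty":328,"tz":20,"jaw":0},{"wx":0,"wy":0,"wz":59,"tx":-222,"ty":370,"tz":40,"jaw":0},{"wx":0,"wy":0,"wz":64,"tx":-244,"ty":408,"tz":60,"jaw":0}])

```text
time_s: 1.1
tool_pos: [510.6, 224.8, 172.2]
orientation: [-180.0, -0.1, 6.4]
wrist_force: [1.6, 0.4, 0.0]
opening: -0.004
```

Run:
```python
from h import *
R0=Ro.from_euler('xyz',[180,0,70.65],degrees=True); p0=[207.151,589.664,231.291]
p,R=apply(p0,R0,[-244,408,60],[0,0,64]);print(p,R.as_euler('xyz',degrees=True))
print(inc(p,R,[539,165,15],Rt(0)),inc(p,R,[539,165,2.5],Rt(0)))
```

```text
[511.25751814 224.26117348 171.291     ] [ 1.80000000e+02 -1.27222187e-14  6.65000000e+00]
(array([ 20.7,  62.1, 156.3]), array([-0.  , -0.  ,  4.35])) (array([ 20.7,  62.1, 168.8]), array([-0.  , -0.  ,  4.35]))
```

Call:
step_arm(increments=[{"wx":0,"wy":0,"wz":2,"tx":10,"ty":30,"tz":30,"jaw":0},{"wx":0,"wy":0,"wz":4.35,"tx":20.7,"ty":62,"tz":65,"jaw":0},{"wx":0,"wy":0,"wz":4.35,"tx":20.7,"ty":62,"tz":105,"jaw":0},{"wx":0,"wy":0,"wz":4.35,"tx":20.7,"ty":62,"tz":140,"jaw":0},{"wx":0,"wy":0,"wz":4.35,"tx":20.7,"ty":62,"tz":158,"jaw":0},{"wx":0,"wy":0,"wz":4.35,"tx":20.7,"ty":62,"tz":165,"jaw":0},{"wx":0,"wy":0,"wz":4.35,"tx":20.7,"ty":62,"tz":168,"jaw":0},{"wx":0,"wy":0,"wz":4.35,"tx":20.7,"ty":62,"tz":168,"jaw":0}])

```text
time_s: 1.9
tool_pos: [537.4, 167.3, 5.1]
orientation: [-180.0, -0.0, 2.3]
wrist_force: [0.1, 0.1, -0.1]
opening: 0.004
```

Run:
```python
from h import *
snap('scene','s1.png',(280,150,480,300),4);snap('top','t1.png',(180,150,380,300),4)
s=ctrl.get_state();print(s['tool_pos'],s['orientation'],s['wrist_force'],s['joint_pos'].round(1))
```

```text
[537.69562831 167.39436933   5.53075033] [-1.79973106e+02 -7.64082263e-02  2.29812276e+00] [0.92246531 0.0718443  0.69382723] [-31.5  44.3  11.6 109.3 -17.4  28.   -5.4]
```

View pics/s1.png

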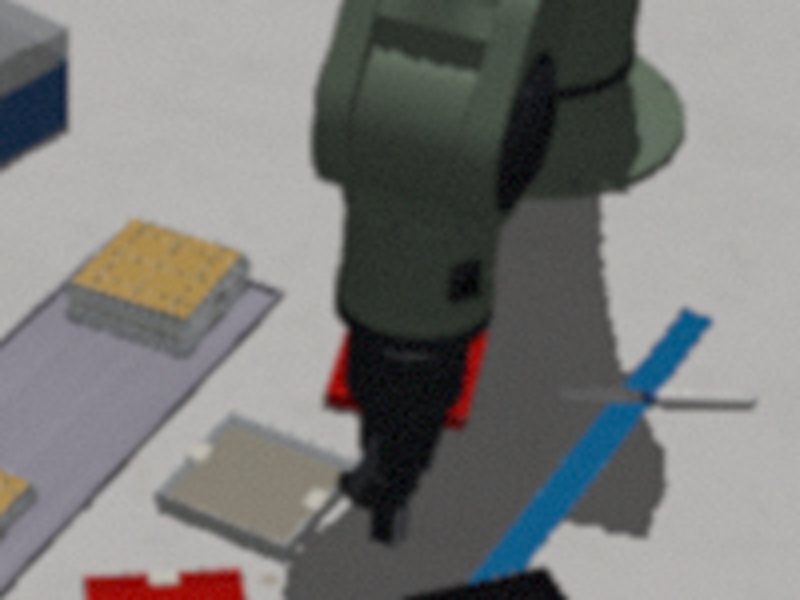

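View pics/t1.png

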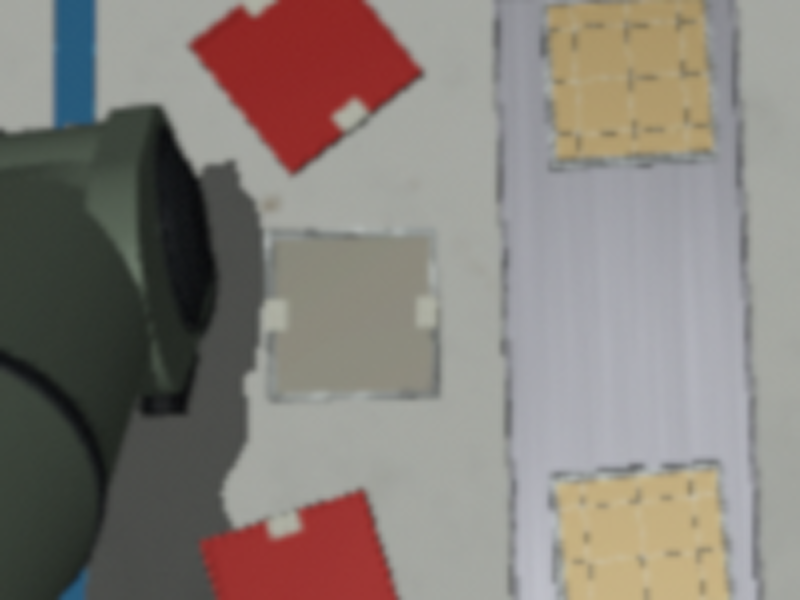

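Call:
step_arm(increments=[{"wx":0,"wy":0,"wz":0,"tx":0,"ty":0,"tz":1,"jaw":0},{"wx":0,"wy":0,"wz":0,"tx":0,"ty":8,"tz":1,"jaw":0},{"wx":0,"wy":0,"wz":0,"tx":0,"ty":16,"tz":1,"jaw":0},{"wx":0,"wy":0,"wz":0,"tx":0,"ty":20,"tz":1,"jaw":0}])

```text
time_s: 2.4
tool_pos: [538.1, 145.7, 3.7]
orientation: [180.0, -0.0, 2.2]
wrist_force: [-0.2, -0.5, 0.0]
opening: -0.002
```

Run:
```python
from h import *
s=ctrl.get_state();print(s['tool_pos'],s['orientation'],s['wrist_force'],s['qvel'])
```

```text
[538.13150424 145.6540495    3.74821434] [ 1.79973496e+02 -1.15944837e-02  2.22666231e+00] [-0.18556827 -0.46682053  0.02376547] [ 3.95124891 -0.41824804 -0.96808675  1.11162231  0.51778635 -0.86165101
  3.00760791]
```

Call:
step_arm(increments=[{"wx":0,"wy":0,"wz":0,"tx":0,"ty":6,"tz":0.5,"jaw":0},{"wx":0,"wy":0,"wz":0,"tx":0,"ty":10,"tz":0.5,"jaw":0},{"wx":0,"wy":0,"wz":0,"tx":0,"ty":13,"tz":0.5,"jaw":0},{"wx":0,"wy":0,"wz":0,"tx":0,"ty":17,"tz":0.5,"jaw":0},{"wx":0,"wy":0,"wz":0,"tx":0,"ty":21,"tz":0.5,"jaw":0},{"wx":0,"wy":0,"wz":0,"tx":0,"ty":25,"tz":0.5,"jaw":0},{"wx":0,"wy":0,"wz":0,"tx":0,"ty":29,"tz":0.5,"jaw":0},{"wx":0,"wy":0,"wz":0,"tx":0,"ty":33,"tz":0.5,"jaw":0},{"wx":0,"wy":0,"wz":0,"tx":0,"ty":37,"tz":0.5,"jaw":0},{"wx":0,"wy":0,"wz":0,"tx":0,"ty":40,"tz":0.5,"jaw":0}])

```text
time_s: 3.4
tool_pos: [539.5, 106.7, 3.0]
orientation: [180.0, 0.0, 2.3]
wrist_force: [0.1, 0.3, -1.4]
opening: 0.001
```

Run:
```python
from h import *
snap('scene','s2.png',(240,170,420,305),4);snap('top','t2.png',(180,150,380,300),4)
s=ctrl.get_state();print(s['tool_pos'],s['orientation'],s['wrist_force'])
```

```text
[539.58136016 106.59068023   3.05496534] [1.79986866e+02 2.95814707e-03 2.26225027e+00] [ 0.34137968 -0.04599192  0.68365094]
```

View pics/s2.png

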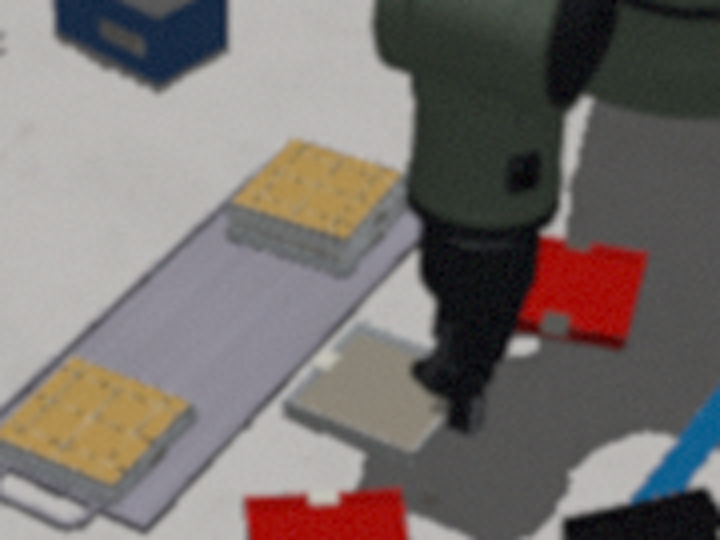

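View pics/t2.png

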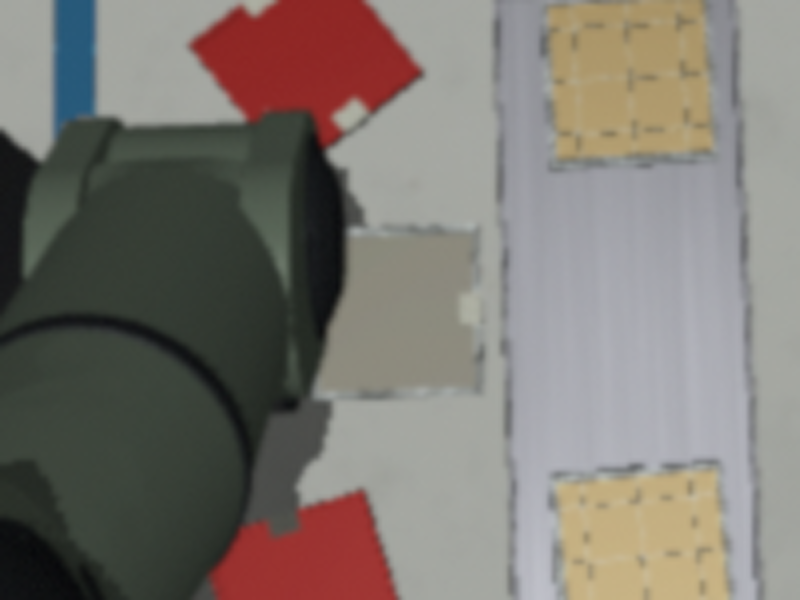

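Call:
step_arm(increments=[{"wx":0,"wy":0,"wz":0,"tx":0,"ty":3,"tz":0,"jaw":0},{"wx":0,"wy":0,"wz":0,"tx":0,"ty":6,"tz":0,"jaw":0},{"wx":0,"wy":0,"wz":0,"tx":0,"ty":9,"tz":0,"jaw":0},{"wx":0,"wy":0,"wz":0,"tx":0,"ty":11,"tz":0,"jaw":0}])

```text
time_s: 3.9
tool_pos: [540.0, 95.8, 3.0]
orientation: [180.0, 0.0, 2.3]
wrist_force: [-0.2, 0.2, 0.2]
opening: -0.005
```

Call:
step_arm(increments=[{"wx":0,"wy":0,"wz":0,"tx":0,"ty":1,"tz":0,"jaw":0},{"wx":0,"wy":0,"wz":0,"tx":0,"ty":2,"tz":0,"jaw":0}])

```text
time_s: 4.1
tool_pos: [540.1, 94.1, 3.1]
orientation: [-180.0, -0.0, 2.3]
wrist_force: [0.2, 1.4, -0.3]
opening: 0.002
```

Call:
step_arm(increments=[{"wx":0,"wy":0,"wz":0,"tx":0,"ty":1,"tz":0,"jaw":0},{"wx":0,"wy":0,"wz":0,"tx":0,"ty":1,"tz":0,"jaw":0}])

```text
time_s: 4.3
tool_pos: [540.1, 93.1, 3.0]
orientation: [180.0, 0.0, 2.3]
wrist_force: [1.4, 0.1, 0.5]
opening: -0.001
```

Call:
step_arm(increments=[{"wx":0,"wy":0,"wz":0,"tx":0,"ty":1,"tz":0,"jaw":0},{"wx":0,"wy":0,"wz":0,"tx":0,"ty":1,"tz":0,"jaw":0}])

```text
time_s: 4.5
tool_pos: [540.0, 93.0, 3.0]
orientation: [-180.0, 0.0, 2.3]
wrist_force: [-0.9, 4.2, 0.5]
opening: 0.001
```

Call:
step_arm(increments=[{"wx":0,"wy":0,"wz":0,"tx":0,"ty":-2,"tz":0,"jaw":0},{"wx":0,"wy":0,"wz":0,"tx":0,"ty":-2,"tz":1.6,"jaw":0},{"wx":0,"wy":0,"wz":0,"tx":0,"ty":-1,"tz":1.6,"jaw":0},{"wx":0,"wy":0,"wz":0,"tx":0,"ty":0,"tz":1.6,"jaw":0},{"wx":0,"wy":0,"wz":0,"tx":0,"ty":0.5,"tz":1.6,"jaw":0}])

```text
time_s: 5.0
tool_pos: [540.1, 92.9, 1.4]
orientation: [-179.9, 0.0, 2.3]
wrist_force: [-1.2, 10.7, -0.9]
opening: -0.002
```

Call:
step_arm(increments=[{"wx":0,"wy":0,"wz":0,"tx":0,"ty":0,"tz":-2,"jaw":0},{"wx":0,"wy":0,"wz":0,"tx":0,"ty":0,"tz":-4,"jaw":0},{"wx":0,"wy":0,"wz":0,"tx":0,"ty":0,"tz":-6,"jaw":0},{"wx":0,"wy":0,"wz":0,"tx":0,"ty":0.2,"tz":-8,"jaw":0},{"wx":0,"wy":0,"wz":0,"tx":0,"ty":0.4,"tz":-10,"jaw":0},{"wx":0,"wy":0,"wz":0,"tx":0,"ty":0.6,"tz":-12,"jaw":0}])

```text
time_s: 5.6
tool_pos: [540.1, 92.2, 13.5]
orientation: [-179.9, 0.0, 2.3]
wrist_force: [-0.8, 7.1, 0.2]
opening: 0.004
```

Run:
```python
from h import *
snap('scene','s3.png',(240,170,420,305),4)
s=ctrl.get_state();print(s['tool_pos'],s['orientation'],s['wrist_force'])
```

```text
[540.2163553   92.16706674  13.78164556] [-1.79929643e+02 -7.22062806e-03  2.33896525e+00] [-1.55215102  7.98903062  1.13386903]
```

View pics/s3.png

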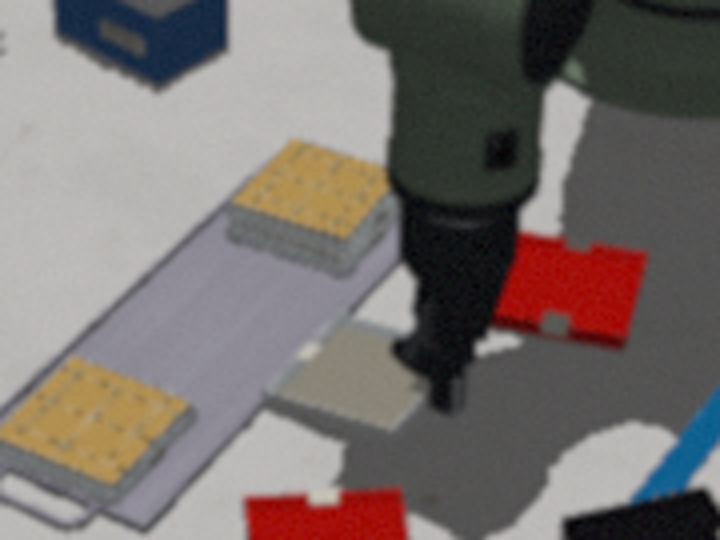

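Call:
step_arm(increments=[{"wx":0,"wy":0,"wz":0,"tx":0,"ty":0.2,"tz":-3,"jaw":0},{"wx":0,"wy":0,"wz":0,"tx":0,"ty":0.8,"tz":-6,"jaw":0},{"wx":0,"wy":0,"wz":0,"tx":0,"ty":1.5,"tz":-9,"jaw":0},{"wx":0,"wy":0,"wz":0,"tx":0,"ty":2.1,"tz":-12,"jaw":0},{"wx":0,"wy":0,"wz":0,"tx":0,"ty":2.7,"tz":-15,"jaw":0},{"wx":0,"wy":0,"wz":0,"tx":0,"ty":3.4,"tz":-18,"jaw":0},{"wx":0,"wy":0,"wz":0,"tx":0,"ty":4.2,"tz":-21,"jaw":0}])

```text
time_s: 6.35
tool_pos: [540.3, 87.7, 34.6]
orientation: [-179.9, 0.0, 2.3]
wrist_force: [-1.1, 5.9, 1.9]
opening: 0.001
```

Run:
```python
from h import *
snap('scene','s4.png',(240,170,420,305),4)
snap('top','t4.png',(180,150,380,300),4)
s=ctrl.get_state();print(s['tool_pos'],s['orientation'],s['wrist_force'])
```

```text
[540.44955164  87.64039719  34.83054897] [-1.79942993e+02 -1.72784173e-02  2.32148854e+00] [-1.75333175  6.50119238  0.78933683]
```

View pics/s4.png

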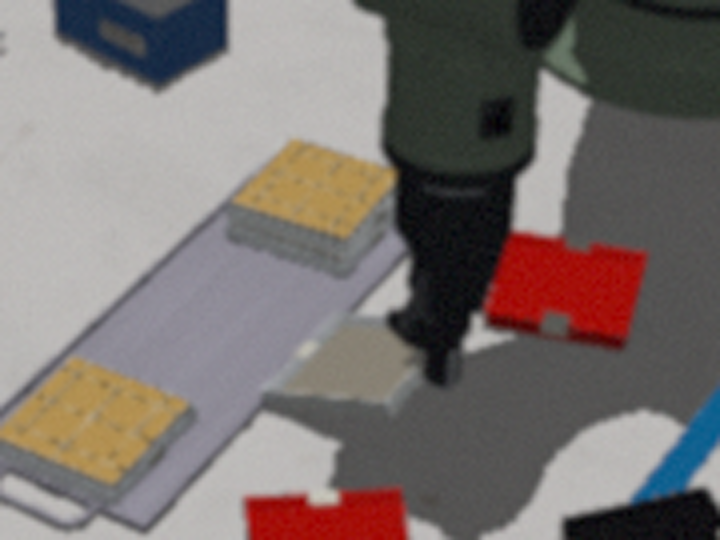

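View pics/t4.png

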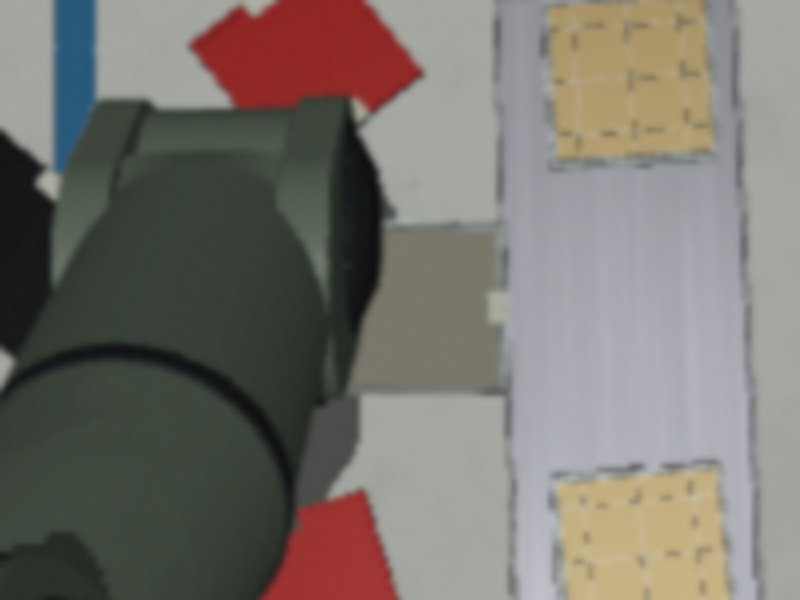

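Call:
step_arm(increments=[{"wx":0,"wy":0,"wz":0,"tx":0,"ty":0.9,"tz":-3,"jaw":0},{"wx":0,"wy":0,"wz":0,"tx":0,"ty":2.0,"tz":-6,"jaw":0},{"wx":0,"wy":0,"wz":0,"tx":0,"ty":3.2,"tz":-9,"jaw":0},{"wx":0,"wy":0,"wz":0,"tx":0,"ty":4.5,"tz":-12,"jaw":0},{"wx":0,"wy":0,"wz":0,"tx":0,"ty":5.8,"tz":-15,"jaw":0}])

```text
time_s: 6.95
tool_pos: [540.6, 81.4, 49.7]
orientation: [-180.0, -0.0, 2.3]
wrist_force: [-0.0, 4.3, 1.4]
opening: -0.002
```

Run:
```python
from h import *
snap('scene','s5.png',(240,170,420,305),4)
s=ctrl.get_state();print(s['tool_pos'],s['orientation'],s['wrist_force'])
```

```text
[540.79112239  81.11729608  50.08048083] [-1.79979452e+02 -2.67111588e-02  2.29667992e+00] [-0.44893921  5.12557865  3.5879421 ]
```

View pics/s5.png

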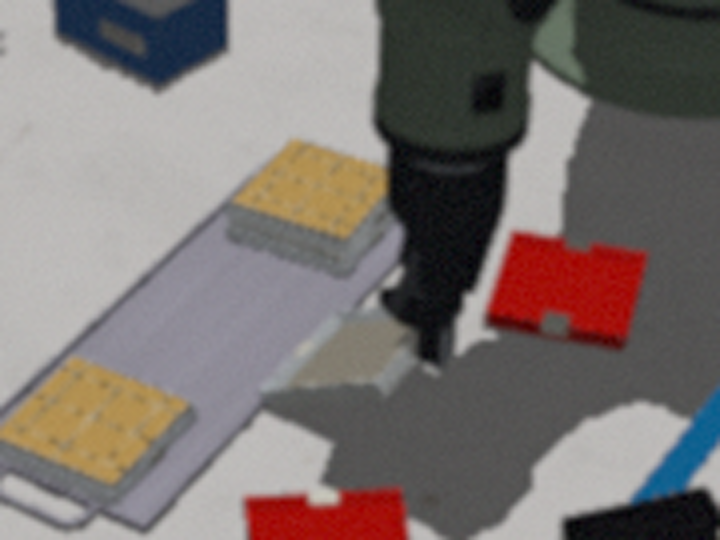

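Call:
step_arm(increments=[{"wx":0,"wy":0,"wz":0,"tx":0,"ty":1.4,"tz":-2.7,"jaw":0},{"wx":0,"wy":0,"wz":0,"tx":0,"ty":3.0,"tz":-5.4,"jaw":0},{"wx":0,"wy":0,"wz":0,"tx":0,"ty":4.6,"tz":-8.1,"jaw":0},{"wx":0,"wy":0,"wz":0,"tx":0,"ty":6.2,"tz":-10.8,"jaw":0},{"wx":0,"wy":0,"wz":0,"tx":0,"ty":7.8,"tz":-13.5,"jaw":0},{"wx":0,"wy":0,"wz":0,"tx":0,"ty":9.6,"tz":-15.8,"jaw":0},{"wx":0,"wy":0,"wz":0,"tx":0,"ty":11.4,"tz":-18,"jaw":0}])

```text
time_s: 7.7
tool_pos: [541.1, 69.4, 67.6]
orientation: [180.0, -0.0, 2.3]
wrist_force: [-0.6, 3.0, 1.7]
opening: 0.001
```

Run:
```python
from h import *
snap('scene','s6.png',(240,170,420,305),4)
snap('top','t6.png',(180,150,380,300),4)
s=ctrl.get_state();print(s['tool_pos'],s['orientation'],s['wrist_force'])
```

```text
[541.16338296  69.31371735  67.72181253] [ 1.79993062e+02 -1.54988332e-02  2.26793019e+00] [-1.67960482  3.31945959  1.74208696]
```

View pics/s6.png

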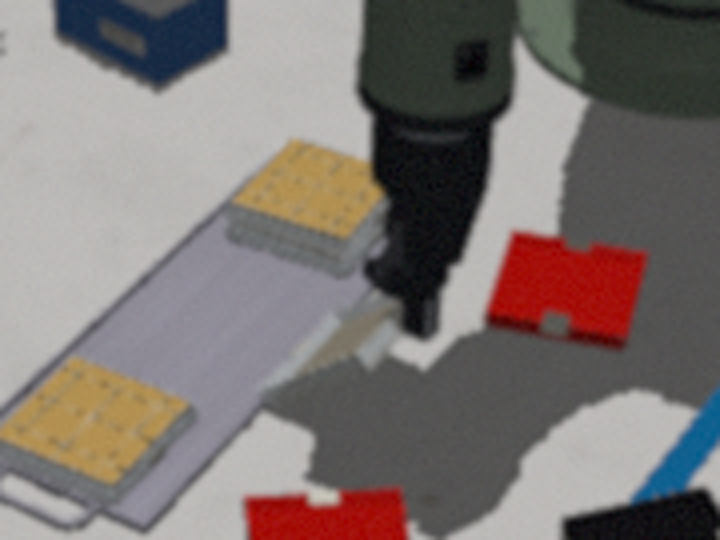

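View pics/t6.png

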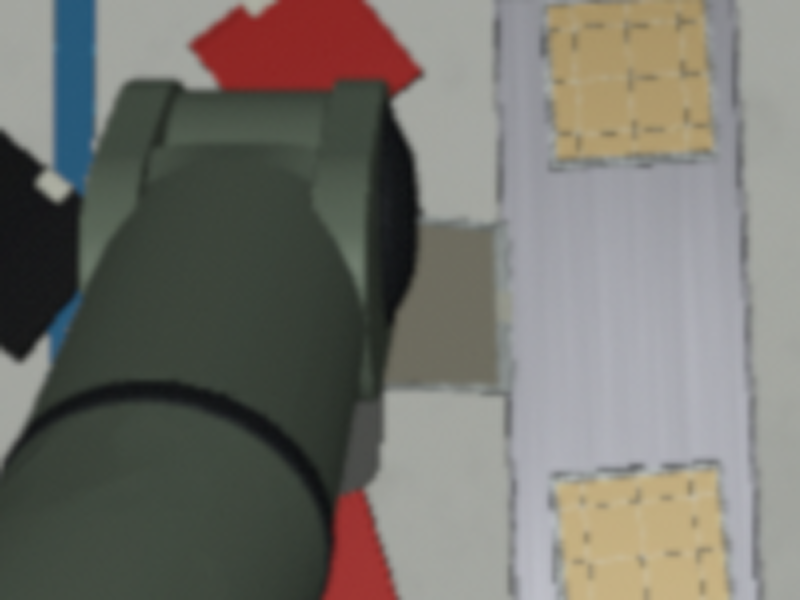

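Call:
step_arm(increments=[{"wx":0,"wy":0,"wz":0,"tx":0,"ty":1.7,"tz":-2.4,"jaw":0},{"wx":0,"wy":0,"wz":0,"tx":0,"ty":3.5,"tz":-4.8,"jaw":0},{"wx":0,"wy":0,"wz":0,"tx":0,"ty":5.3,"tz":-7,"jaw":0},{"wx":0,"wy":0,"wz":0,"tx":0,"ty":8.4,"tz":-9.4,"jaw":0},{"wx":0,"wy":0,"wz":0,"tx":0,"ty":11.5,"tz":-11.6,"jaw":0},{"wx":0,"wy":0,"wz":0,"tx":0,"ty":14.8,"tz":-13.8,"jaw":0},{"wx":0,"wy":0,"wz":0,"tx":0,"ty":18,"tz":-15.8,"jaw":0}])

```text
time_s: 8.5
tool_pos: [541.9, 51.6, 83.5]
orientation: [-180.0, -0.0, 2.3]
wrist_force: [0.1, 3.3, 4.3]
opening: -0.002
```

Run:
```python
from h import *
snap('scene','s7.png',(240,170,420,305),4)
s=ctrl.get_state();print(s['tool_pos'],s['orientation'],s['wrist_force'])
```

```text
[542.07317816  51.14756718  83.89285787] [-1.79987488e+02 -3.72546796e-02  2.26354406e+00] [0.00908155 2.57118939 4.49166266]
```

View pics/s7.png

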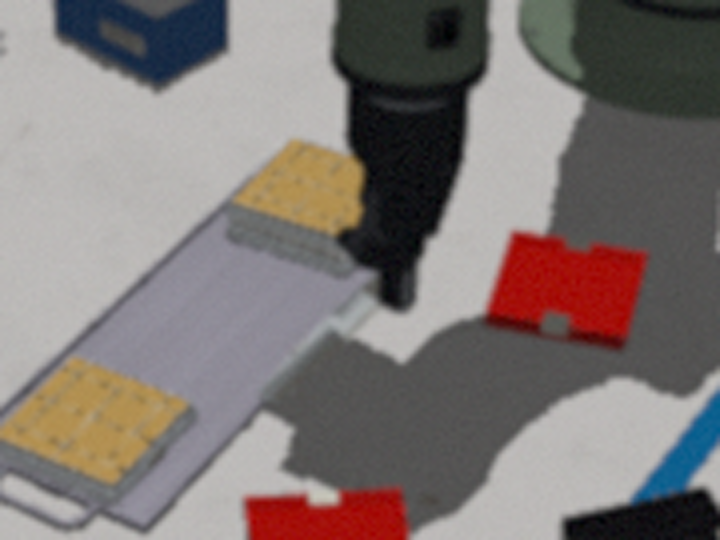

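Call:
step_arm(increments=[{"wx":0,"wy":0,"wz":0,"tx":0,"ty":3.5,"tz":-1.7,"jaw":0},{"wx":0,"wy":0,"wz":0,"tx":0,"ty":7,"tz":-3.4,"jaw":0},{"wx":0,"wy":0,"wz":0,"tx":0,"ty":11,"tz":-4.8,"jaw":0},{"wx":0,"wy":0,"wz":0,"tx":0,"ty":15,"tz":-6.2,"jaw":0}])

```text
time_s: 8.95
tool_pos: [543.0, 39.2, 90.8]
orientation: [-179.8, -0.1, 2.4]
wrist_force: [-9.0, 19.6, 34.4]
opening: -0.002
```

Run:
```python
from h import *
snap('scene','s8.png',(240,170,420,305),4)
snap('top','t8.png',(180,150,380,300),4)
s=ctrl.get_state();print(s['tool_pos'],s['orientation'],s['wrist_force'])
```

```text
[543.07495996  38.92321709  91.06296553] [-1.79814229e+02 -1.02685439e-01  2.37523354e+00] [-7.40371333 16.30168573 28.80998636]
```

View pics/s8.png

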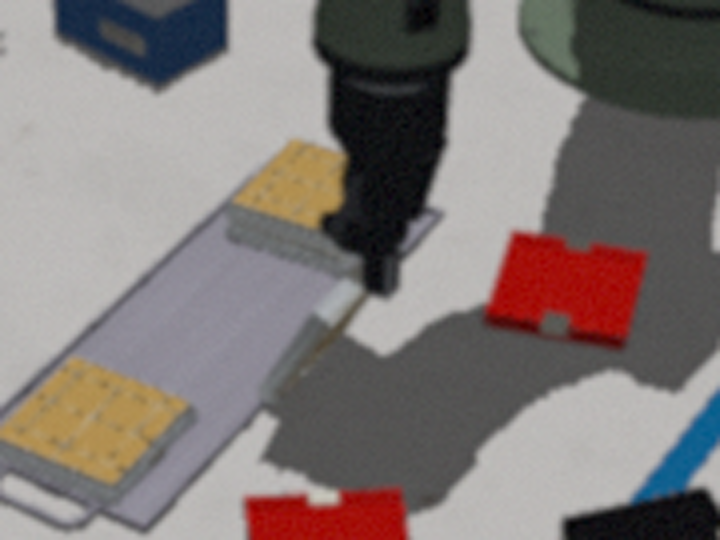

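View pics/t8.png

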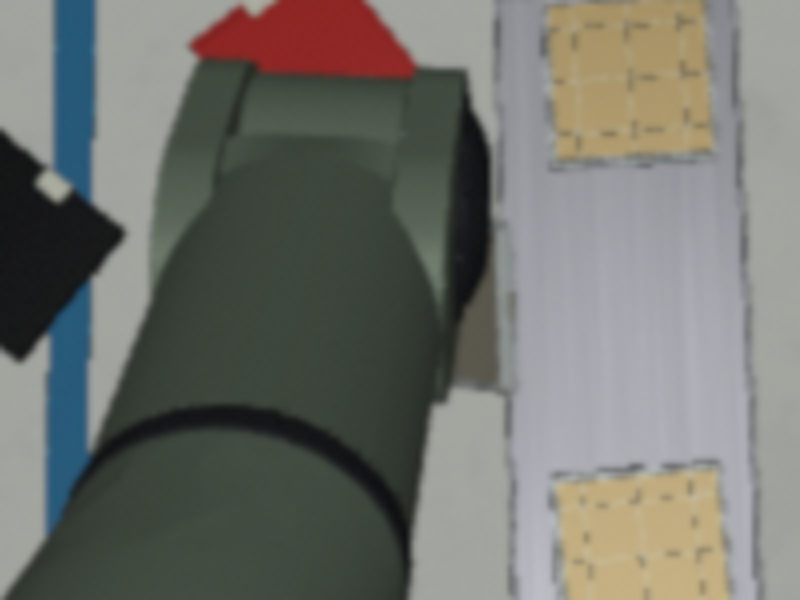

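Call:
step_arm(increments=[{"wx":0,"wy":0,"wz":0,"tx":0,"ty":-0.5,"tz":-1,"jaw":0},{"wx":0,"wy":0,"wz":0,"tx":0,"ty":-0.5,"tz":-1.8,"jaw":0}])

```text
time_s: 9.25
tool_pos: [542.7, 38.4, 92.0]
orientation: [-179.9, -0.1, 2.3]
wrist_force: [-1.8, 6.5, 12.3]
opening: -0.001
```

Call:
step_arm(increments=[{"wx":0,"wy":0,"wz":0,"tx":0,"ty":0,"tz":-1,"jaw":0},{"wx":0,"wy":0,"wz":0,"tx":0,"ty":1.5,"tz":-2.2,"jaw":0}])

```text
time_s: 9.45
tool_pos: [542.5, 36.1, 93.8]
orientation: [-180.0, -0.0, 2.3]
wrist_force: [0.8, 2.8, 4.6]
opening: 0.002
```

Call:
step_arm(increments=[{"wx":0,"wy":0,"wz":0,"tx":0,"ty":2,"tz":-1,"jaw":0},{"wx":0,"wy":0,"wz":0,"tx":0,"ty":4,"tz":-2,"jaw":0},{"wx":0,"wy":0,"wz":0,"tx":0,"ty":6,"tz":-2.9,"jaw":0}])

```text
time_s: 9.75
tool_pos: [542.9, 29.7, 96.7]
orientation: [-180.0, -0.0, 2.3]
wrist_force: [-1.2, 3.9, 6.5]
opening: 0.002
```

Run:
```python
from h import *
snap('scene','s9.png',(240,170,420,305),4)
s=ctrl.get_state();print(s['tool_pos'],s['orientation'],s['wrist_force'])
```

```text
[542.92141132  29.27884696  96.79390816] [-1.79996405e+02 -3.23142375e-02  2.28040246e+00] [-0.87131315  3.11916389  8.70804227]
```

View pics/s9.png

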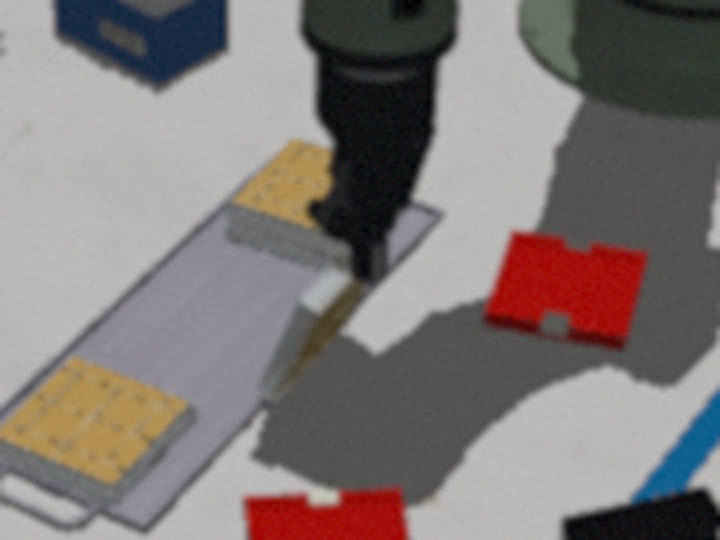

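Call:
step_arm(increments=[{"wx":0,"wy":0,"wz":0,"tx":0,"ty":2,"tz":-1.2,"jaw":0},{"wx":0,"wy":0,"wz":0,"tx":0,"ty":5,"tz":-2.2,"jaw":0},{"wx":0,"wy":0,"wz":0,"tx":0,"ty":8,"tz":-3,"jaw":0}])

```text
time_s: 10.1
tool_pos: [543.2, 21.5, 99.7]
orientation: [-180.0, -0.0, 2.3]
wrist_force: [-0.5, 4.6, 10.3]
opening: 0.002
```

Call:
step_arm(increments=[{"wx":0,"wy":0,"wz":0,"tx":0,"ty":2,"tz":-0.5,"jaw":0},{"wx":0,"wy":0,"wz":0,"tx":0,"ty":4,"tz":-1,"jaw":0}])

```text
time_s: 10.3
tool_pos: [543.5, 17.6, 100.9]
orientation: [-180.0, -0.0, 2.3]
wrist_force: [-2.9, 3.4, 11.9]
opening: 0.004
```

Run:
```python
from h import *
snap('scene','s10.png',(240,170,420,305),4)
snap('top','t10.png',(180,150,380,300),4)
s=ctrl.get_state();print(s['tool_pos'],s['orientation'],s['wrist_force'])
```

```text
[543.52726777  17.34919091 100.93752516] [-1.79989444e+02 -5.18072146e-02  2.26894701e+00] [-1.68642845  4.00734916 11.48912168]
```

View pics/s10.png

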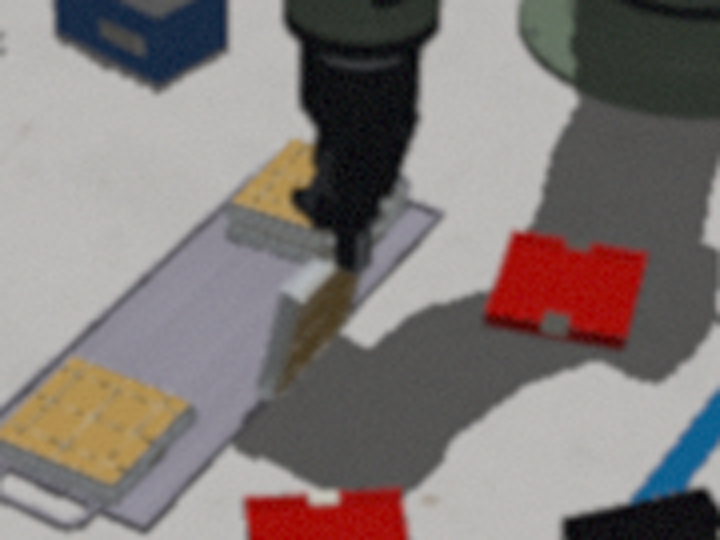

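View pics/t10.png

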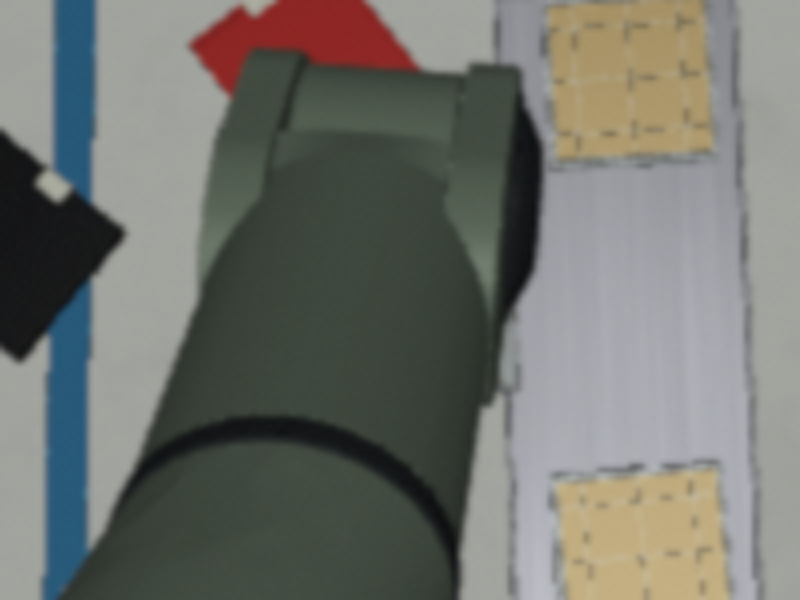

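Call:
step_arm(increments=[{"wx":0,"wy":0,"wz":0,"tx":0,"ty":1.5,"tz":-1.2,"jaw":0},{"wx":0,"wy":0,"wz":0,"tx":0,"ty":4,"tz":-1.8,"jaw":0},{"wx":0,"wy":0,"wz":0,"tx":0,"ty":7,"tz":-2.2,"jaw":0}])

```text
time_s: 10.7
tool_pos: [543.6, 10.4, 102.8]
orientation: [180.0, -0.0, 2.3]
wrist_force: [-1.5, 3.1, 9.6]
opening: -0.004
```

Call:
step_arm(increments=[{"wx":0,"wy":0,"wz":0,"tx":0,"ty":3,"tz":-0.3,"jaw":0},{"wx":0,"wy":0,"wz":0,"tx":0,"ty":5,"tz":-0.3,"jaw":0}])

```text
time_s: 10.9
tool_pos: [544.0, 5.3, 103.4]
orientation: [-180.0, -0.1, 2.3]
wrist_force: [-2.1, 3.0, 16.5]
opening: 0.003
```

Run:
```python
from h import *
snap('scene','s11.png',(240,170,420,305),4)
s=ctrl.get_state();print(s['tool_pos'],s['orientation'],s['wrist_force'])
```

```text
[544.04233499   4.93179293 103.49682034] [ 1.79996521e+02 -5.69630117e-02  2.25380666e+00] [-2.4994715   1.63241244 16.42364584]
```

View pics/s11.png

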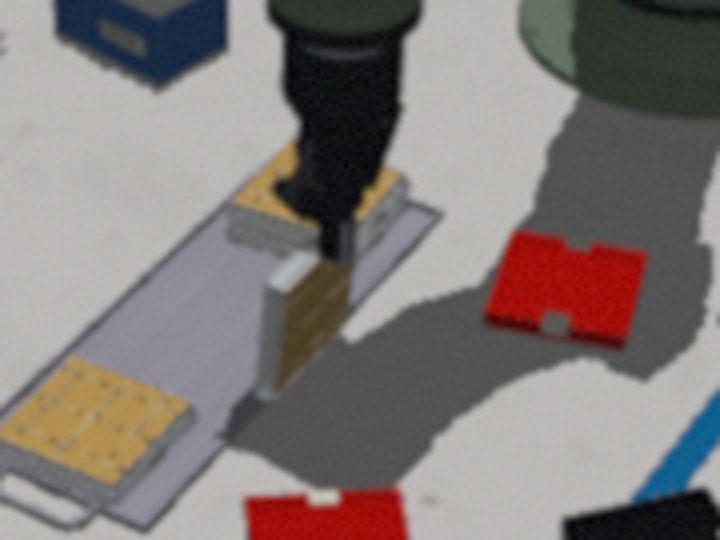

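Call:
step_arm(increments=[{"wx":0,"wy":0,"wz":0,"tx":0,"ty":1,"tz":-0.8,"jaw":0},{"wx":0,"wy":0,"wz":0,"tx":0,"ty":4,"tz":-0.8,"jaw":0}])

```text
time_s: 11.15
tool_pos: [544.1, 1.5, 104.0]
orientation: [180.0, -0.0, 2.3]
wrist_force: [-1.8, 1.7, 13.0]
opening: 0.001
```

Run:
```python
from h import *
snap('scene','s12.png',(240,170,420,305),4)
s=ctrl.get_state();print(s['tool_pos'],s['orientation'],s['wrist_force'])
```

```text
[544.13490688   0.79020772 104.12922947] [ 1.79980499e+02 -4.94982864e-02  2.26390651e+00] [-1.49202045 -0.78808149 11.6578474 ]
```

View pics/s12.png

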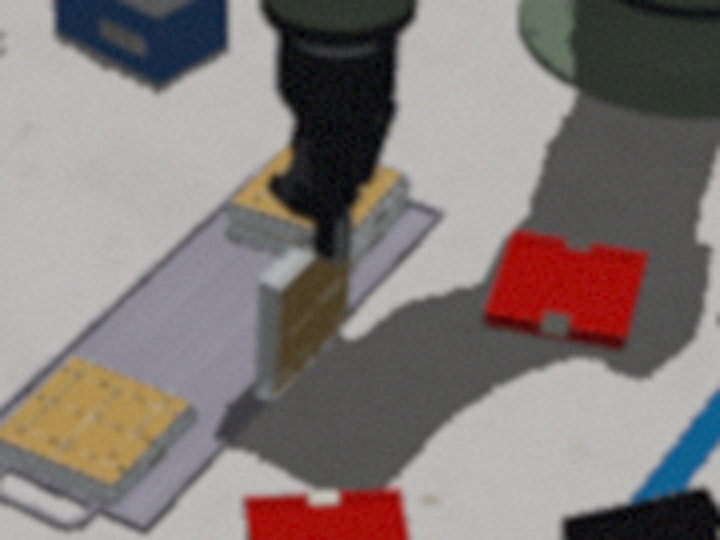

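Call:
step_arm(increments=[{"wx":0,"wy":0,"wz":0,"tx":0,"ty":3,"tz":-0.4,"jaw":0},{"wx":0,"wy":0,"wz":0,"tx":0,"ty":6,"tz":-0.4,"jaw":0}])

```text
time_s: 11.4
tool_pos: [543.9, -4.9, 104.0]
orientation: [180.0, 0.0, 2.3]
wrist_force: [-0.0, -0.8, -0.5]
opening: -0.003
```

Run:
```python
from h import *
snap('scene','s13.png',(240,170,420,305),4)
s=ctrl.get_state();print(s['tool_pos'],s['orientation'],s['wrist_force'])
```

```text
[543.8201154   -5.43855521 103.89296655] [1.79963849e+02 2.27088999e-02 2.24855822e+00] [ 0.19490726 -1.12430971  0.62381837]
```

View pics/s13.png

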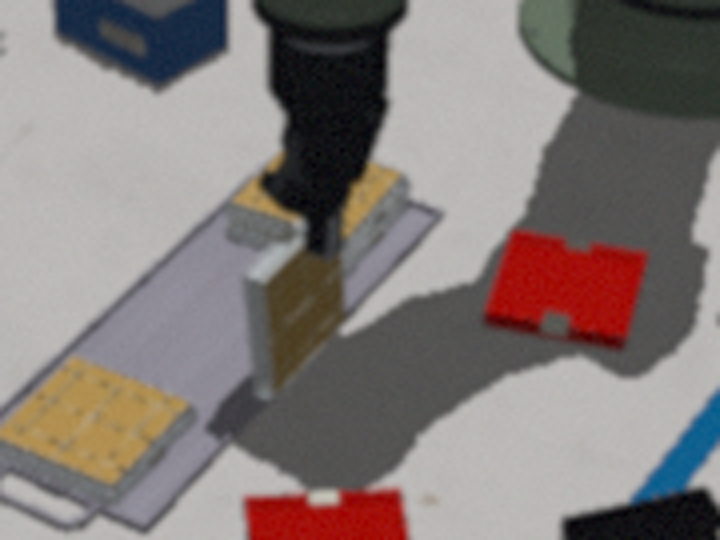

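It is past the tipping point; the contact force is gone. Now let it fall while holding.

Call:
step_arm(increments=[{"wx":0,"wy":0,"wz":0,"tx":0,"ty":2,"tz":0,"jaw":0},{"wx":0,"wy":0,"wz":0,"tx":0,"ty":2,"tz":0,"jaw":0},{"wx":0,"wy":0,"wz":0,"tx":0,"ty":2,"tz":0,"jaw":0},{"wx":0,"wy":0,"wz":0,"tx":0,"ty":2,"tz":0,"jaw":0}])

```text
time_s: 11.85
tool_pos: [544.0, -6.1, 104.0]
orientation: [-180.0, 0.0, 2.3]
wrist_force: [0.5, 0.2, 0.2]
opening: 0.001
```

Run:
```python
from h import *
snap('scene','s14.png',(240,170,420,305),4)
snap('top','t14.png',(180,150,380,300),4)
s=ctrl.get_state();print(s['tool_pos'],s['orientation'],s['wrist_force'])
```

```text
[544.09951135  -6.12996781 104.02262691] [1.79999950e+02 1.40222307e-03 2.30296518e+00] [ 0.27228157 -0.53557525  0.18876344]
```

View pics/s14.png

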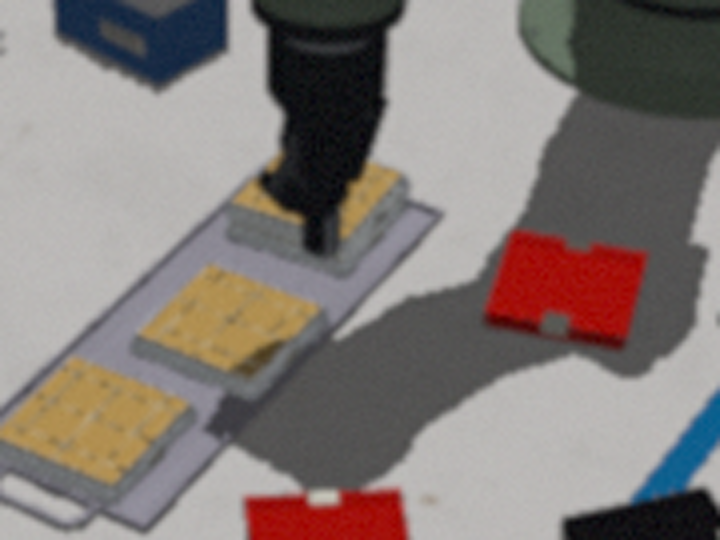

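View pics/t14.png

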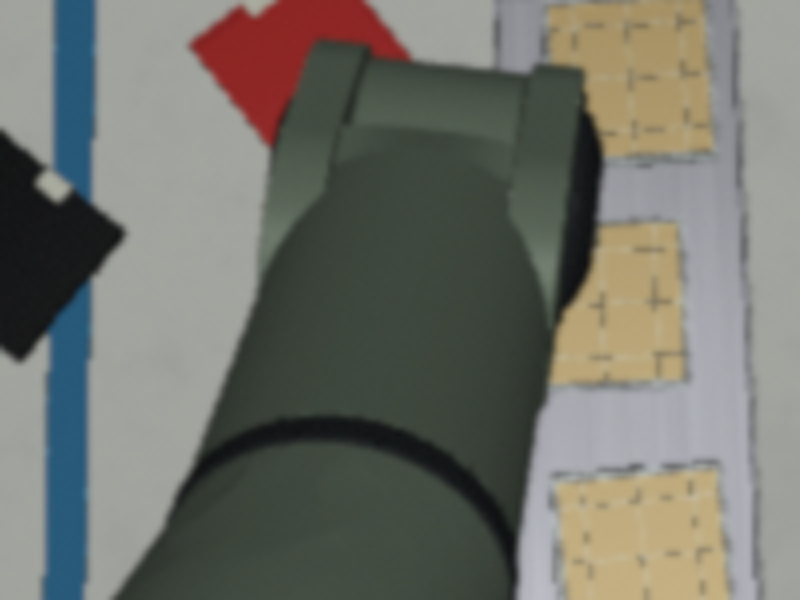

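Call:
step_arm(increments=[{"wx":0,"wy":0,"wz":0,"tx":0,"ty":-20,"tz":-20,"jaw":0},{"wx":0,"wy":0,"wz":0,"tx":0,"ty":-55,"tz":-20,"jaw":0},{"wx":0,"wy":0,"wz":0,"tx":0,"ty":-95,"tz":-10,"jaw":0},{"wx":0,"wy":0,"wz":0,"tx":0,"ty":-125,"tz":0,"jaw":0},{"wx":0,"wy":0,"wz":0,"tx":0,"ty":-140,"tz":0,"jaw":0}])

```text
time_s: 12.45
tool_pos: [537.5, 136.6, 103.0]
orientation: [-180.0, 0.1, 2.5]
wrist_force: [-0.5, -0.6, 1.1]
opening: -0.0
```

Run:
```python
from h import *
snap('scene','s15.png',(240,170,400,290),5)
snap('top','t15.png',(230,130,400,330),3)
s=ctrl.get_state();print(s['tool_pos'],s['orientation'],s['wrist_force'])
```

```text
[538.22431732 135.66855629 103.91989624] [-1.79982045e+02  2.14246069e-02  2.46274795e+00] [-1.41941508 -0.8905785   0.34302887]
```

View pics/s15.png

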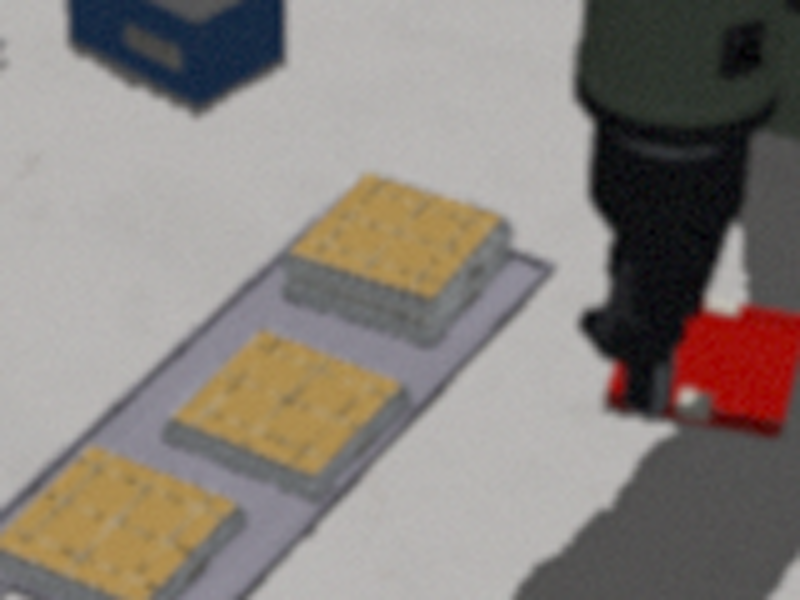

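View pics/t15.png

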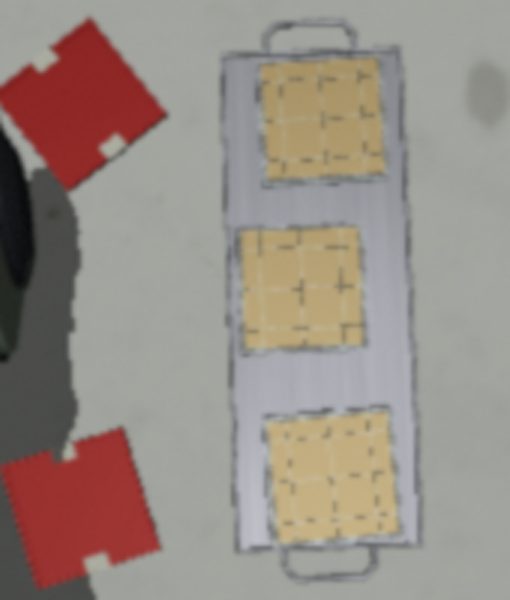

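Run:
```python
from h import *
T=np.array([544.9,-87.9]);f=np.array([np.sin(np.radians(2.3)),-np.cos(np.radians(2.3))]);r=np.array([f[1]*-1,f[0]])
def g(x,y,z): return px2w('top',(x+.5)/3-.5+230,(y+.5)/3-.5+130,z)[:2]
for z in(18,24):
  P=np.array([g(*p,z) for p in[(240,228),(360,227),(367,347),(246,352)]])
  print(z,[((p-T)@f).round(1) for p in P],[((p-T)@r).round(1) for p in P],np.linalg.norm(P-np.roll(P,1,0),axis=1).round(1))
def gs(x,y,z): return px2w('scene',(x+.5)/5-.5+240,(y+.5)/5-.5+170,z)[:2]
for p in[(262,330),(404,383),(320,472),(170,416)]:
  q=gs(*p,18);q2=gs(*p,24);print(((q-T)@f).round(1),((q-T)@r).round(1),'  ',((q2-T)@f).round(1))
```

```text
18 [np.float64(-60.7), np.float64(33.3), np.float64(35.1), np.float64(-59.2)] [np.float64(54.0), np.float64(51.5), np.float64(-42.9), np.float64(-43.6)] [97.6 94.  94.4 94.3]
24 [np.float64(-60.6), np.float64(33.0), np.float64(34.8), np.float64(-59.0)] [np.float64(53.1), np.float64(50.6), np.float64(-43.4), np.float64(-44.0)] [97.1 93.6 94.  93.8]
35.5 -39.9    31.2
-57.4 -41.9    -61.2
-58.5 47.5    -62.3
35.9 51.5    31.6
```

Run:
```python
import cv2
im=cv2.imread('pics/raw_t15.png')[190:265,295:375]
cv2.imwrite('pics/t15z.png',cv2.resize(im,None,fx=8,fy=8,interpolation=cv2.INTER_CUBIC))
im=cv2.imread('pics/raw_s15.png')[228:278,265:335]
cv2.imwrite('pics/s15z.png',cv2.resize(im,None,fx=10,fy=10,interpolation=cv2.INTER_CUBIC))
```

```text
(no output)
```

View pics/t15z.png

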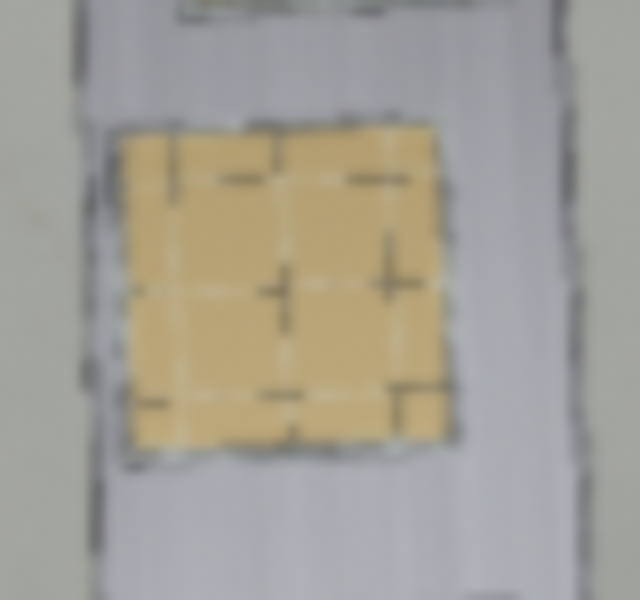

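View pics/s15z.png

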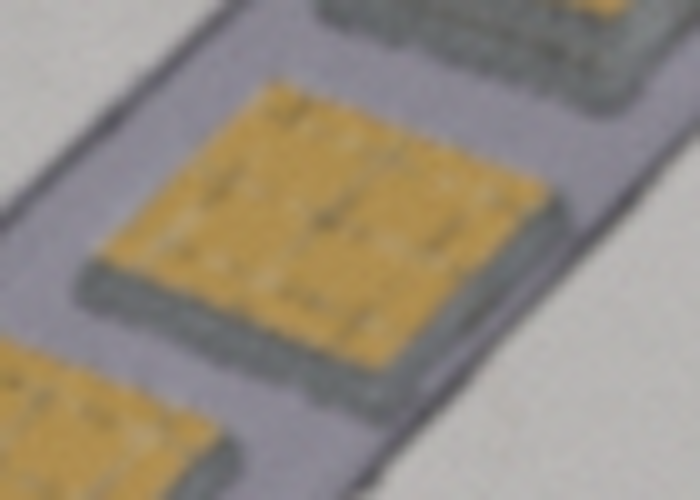

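Call:
step_arm(increments=[{"wx":0,"wy":0,"wz":0,"tx":2.5,"ty":25,"tz":15,"jaw":0},{"wx":0,"wy":0,"wz":0,"tx":2.5,"ty":55,"tz":40,"jaw":0},{"wx":0,"wy":0,"wz":0,"tx":2.5,"ty":85,"tz":65,"jaw":0},{"wx":0,"wy":0,"wz":0,"tx":2.5,"ty":105,"tz":83,"jaw":0},{"wx":0,"wy":0,"wz":0,"tx":2.5,"ty":115,"tz":91,"jaw":0},{"wx":0,"wy":0,"wz":0,"tx":2.5,"ty":123,"tz":92,"jaw":0},{"wx":0,"wy":0,"wz":0,"tx":2.5,"ty":130,"tz":92,"jaw":0}])

```text
time_s: 13.25
tool_pos: [546.6, 3.6, 12.7]
orientation: [-180.0, -0.0, 2.3]
wrist_force: [-0.3, -0.5, -0.2]
opening: 0.002
```

Run:
```python
from h import *
s=ctrl.get_state();p=s['tool_pos'];print(p,s['wrist_force'],(p[:2]-[544.9,-87.9])@[.040,-.9992])
```

```text
[546.59542027   3.5503934   12.72436225] [-0.29700808 -0.45636806 -0.16129731] -91.30941627863797
```

Call:
step_arm(increments=[{"wx":0,"wy":0,"wz":0,"tx":0,"ty":2,"tz":1,"jaw":0},{"wx":0,"wy":0,"wz":0,"tx":0,"ty":5,"tz":1,"jaw":0},{"wx":0,"wy":0,"wz":0,"tx":0,"ty":9,"tz":1,"jaw":0},{"wx":0,"wy":0,"wz":0,"tx":0,"ty":13,"tz":1,"jaw":0}])

```text
time_s: 13.65
tool_pos: [546.9, -9.0, 11.3]
orientation: [-180.0, -0.0, 2.3]
wrist_force: [0.0, -0.2, -0.2]
opening: 0.002
```

Call:
step_arm(increments=[{"wx":0,"wy":0,"wz":0,"tx":0,"ty":3,"tz":0,"jaw":0},{"wx":0,"wy":0,"wz":0,"tx":0,"ty":6,"tz":0,"jaw":0},{"wx":0,"wy":0,"wz":0,"tx":0,"ty":9,"tz":0,"jaw":0},{"wx":0,"wy":0,"wz":0,"tx":0,"ty":12,"tz":0,"jaw":0},{"wx":0,"wy":0,"wz":0,"tx":0,"ty":15,"tz":0,"jaw":0},{"wx":0,"wy":0,"wz":0,"tx":0,"ty":17,"tz":0,"jaw":0}])

```text
time_s: 14.25
tool_pos: [547.4, -26.4, 11.0]
orientation: [180.0, 0.0, 2.3]
wrist_force: [0.2, 1.4, 0.2]
opening: -0.001
```

Run:
```python
from h import *
snap('scene','s16.png',(240,170,400,290),5)
s=ctrl.get_state();p=s['tool_pos'];print(p,s['wrist_force'],(p[:2]-[544.9,-87.9])@[.040,-.9992])
```

```text
[547.394089   -26.74259409  11.04960982] [-0.41275092 -0.50516749  0.36590936] -61.00871642146881
```

View pics/s16.png

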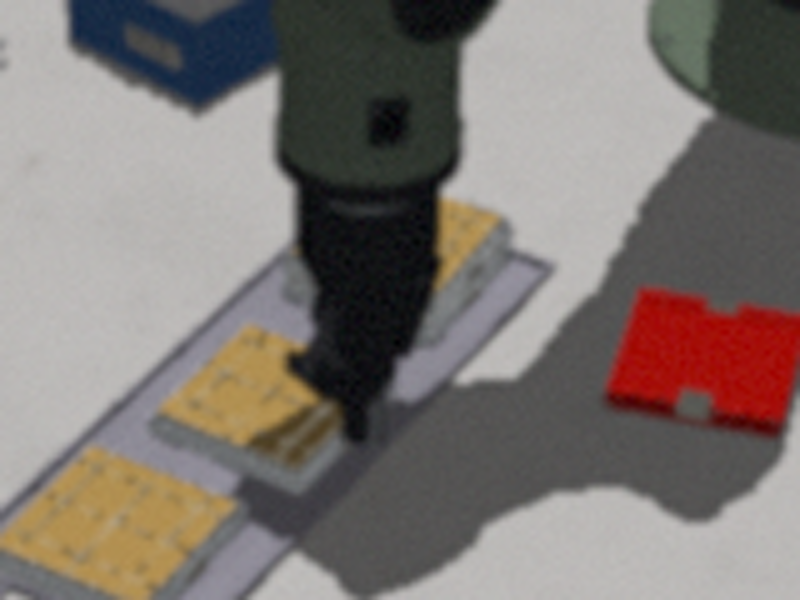

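Pushed on, clear of the rim. Now I'll retract and check.

Call:
step_arm(increments=[{"wx":0,"wy":0,"wz":0,"tx":0,"ty":-5,"tz":-2,"jaw":0},{"wx":0,"wy":0,"wz":0,"tx":0,"ty":-20,"tz":-25,"jaw":0},{"wx":0,"wy":0,"wz":0,"tx":0,"ty":-50,"tz":-60,"jaw":0},{"wx":0,"wy":0,"wz":0,"tx":0,"ty":-90,"tz":-90,"jaw":0},{"wx":0,"wy":0,"wz":0,"tx":0,"ty":-130,"tz":-110,"jaw":0},{"wx":0,"wy":0,"wz":0,"tx":0,"ty":-160,"tz":-120,"jaw":0},{"wx":0,"wy":0,"wz":0,"tx":0,"ty":-170,"tz":-120,"jaw":0},{"wx":0,"wy":0,"wz":0,"tx":0,"ty":-170,"tz":-120,"jaw":0}])

```text
time_s: 15.1
tool_pos: [540.2, 145.6, 131.1]
orientation: [-180.0, -0.0, 2.5]
wrist_force: [0.8, -0.3, -0.1]
opening: -0.0
```

Run:
```python
from h import *
snap('scene','s17.png',(150,150,410,310),3)
snap('top','t17.png',(230,130,400,330),3)
```

```text
(no output)
```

View pics/s17.png

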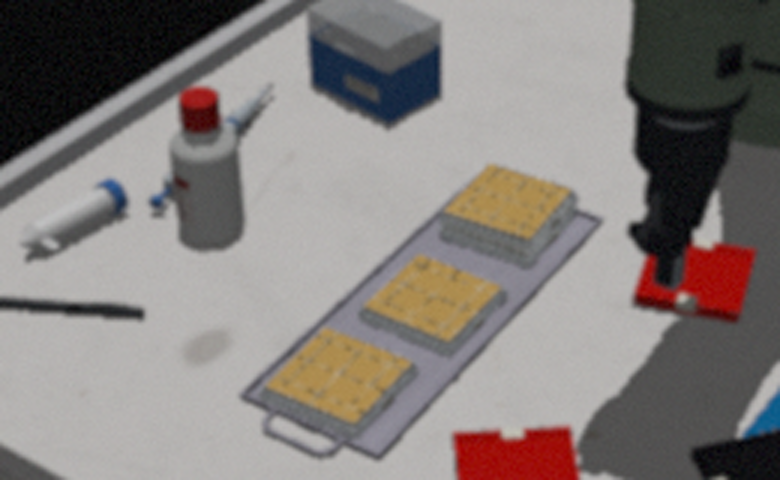

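View pics/t17.png

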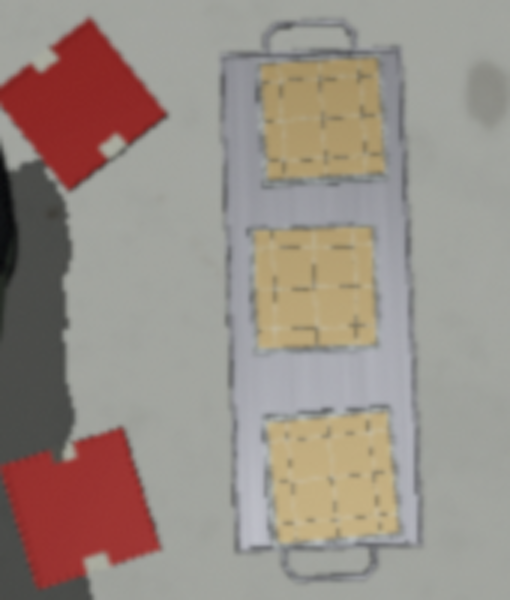

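The plate lies flat in the gap, about 17 mm clear of the near rim. The neighbouring plates are at the same pixel positions as before.

Run:
```python
from rig import ctrl
print(ctrl.close_job())
```

```text
the job is handed in; nothing more can be done
None
```

The plate was flipped over the tray's near rim and now lies lid side down in the gap between the done plates. I handed the job in at about 15 s.

- **How it was done:** I slid the plate to the rim with the shut fingertips and raised its rear edge by friction until it passed upright and toppled in. I then pushed it about 10 mm further on, because it had landed close to the near rim. It was never gripped.
- **Force:** at about 70° of tilt the fingertip caught in the step under the lid and pressed down. The wrist force peaked at roughly 40 N (about 34 N of it vertical). I eased it off by raising the finger, and the highest reading after that was about 17 N.
- **Final pictures:** the plate is flat on the tray floor and fully inside the rim. The lid edge is about 10 mm inside the near rim by camera, or about 17 mm by finger position. That is a disagreement of several mm, but both put it inside.
- **Other items:** the done plates and red look-alikes are where they were. The bottle still stands and I saw no change in it. The arm did not come near the marker, but I did not check its final position.

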